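# Dab the flower's centre with the pump marker through a stencil

## Robot

A 7-joint arm with a two-finger parallel gripper is mounted at the origin on the work surface. World frame = base frame: x ahead of the robot, y to its left, z up, the work surface at z = 0. Lengths are in m, angles in rad, forces in N, time in s.
With the tool pointing down it reaches from about 0.425 to 0.925 m from the base axis. Payload 6.8 kg.
Tool frame: the origin (TCP) lies on the front face of the gripper's body, between the roots of the fingers; the fingertips stand 80 mm ahead of it and the grasp point (between the pads) lies 61 mm ahead of it; z points along the fingers, y is the line along which they close (so a half turn about z gives the same grasp; the last joint's range is limited). The gripper opens to 88 mm and grips with 3 to 60 N. Pads are 20 mm wide; open, the fingers measure 115 mm over their backs; the gripper's body (75 mm by 178 mm) begins 61 mm behind the grasp point.
Start: joints at [1.127, 0.477, 0.022, 1.555, -0.011, 1.109, -0.083], TCP at [0.222, -0.637, 0.303] pointing down, gripper open.
Joint ranges: [-2.96, 2.96], [-0.34, 2.1], [-1.41, 1.46], [0.24, 2.44], [-1.37, 4.51], [0.17, 1.92], [-2.96, 2.96]. Speed limits (rad/s): [2.39, 2.39, 3.14, 3.14, 3.14, 3.14, 3.14].

## Interface

Orientations are given as a 3x3 rotation matrix whose columns are the frame's x, y, z axes.
In Python, from cell import r gives the robot as it stands.
- The arm moves only by the tool drive_tool, never from a script. Its argument "moves" is a list of rows, each an object with "xyz": the shift along the tool's x, y, z in m, a list of three; "rot": the turn, a rotation vector about the tool's x, y, z in rad, a list of three; "claw": the closure, from 0 (fully open) to 1 (shut). In form: [{"xyz": [tx, ty, tz], "rot": [ax, ay, az], "claw": claw}, ...]. A call has 1 to 12 rows; each row shifts and turns the commanded pose from where the row before left it, along the tool's axes as they then stand; what a row does not reach is not made up. A row lasts 1/12 s, in which the tool goes at most 41.7 mm and 7.16 degrees, less where a joint would pass 70% of its speed; a pose out of reach is approached as far as the arm can. A call is refused whole if a number of a shift passes 0.0417 or a number of a turn 0.125, either way. A call with a gripper value outside its range is refused whole. The fingers move at their own pace and stop on an object; "newtons" is the grip in N (left out, the last holds). Time passes only in rows, so rows that do not move let the fingers close. It gives the time, the measured TCP pose, the force, the opening and the grip force at its end, in the units of the state.
- r.get_state(): the state, without advancing time (a new reading comes with each control period).
- r.read_camera(name): name is "side" or "top"; returns a dict with "frame" (480x640x3 uint8, red, green, blue), "intrinsics" (3x3 intrinsics, pixels), "T" (4x4, takes a point from camera to world coordinates). Camera axes: x right, y up, looking along -z (the intrinsics and any distortion apply to the point x, -y, -z); pixel columns grow to the right and rows downward; lengths in m; the calibration is good to about 2 mm. A picture is of the moment at which its call begins. There is no depth.
- r.job_done(): hands the job in; it is judged then, once.
The state is a dict: "t": time; "joint_pos": joint angles; "qvel": joint speeds; "effort": joint torques, N m; "eef_pos": TCP position; "ee_rot": TCP orientation; "ft_force": force on the tool from outside, world axes, zero at the start; "torque": the same for the moment, N m; "grip_width": finger opening in m; "finger_force": force on a finger pad.
Only numpy, scipy, OpenCV 4.12 (cv2) and the standard library are available. Lean on these libraries where they do the work, as an engineer would, in place of code of your own. Each camera call takes 0.05 s, during which the arm holds its last target. There are 200 camera calls.

## Task

Draw the thick paint marker straight up out of its stand and bring its nib down through the big middle opening of the flower stencil onto the printed dot, holding the marker square to the sloping board. Press lightly, until the sprung nib has gone about halfway in, and finish while holding it there: do not let go or lift off at the end. Leave the other things on the table where they are.

Things in the scene. Friction and masses are not known exactly. Their poses are not given: they have to be found in the camera images.
- marker: The thick paint marker: white round barrel, 150 mm long, about 55 g, hanging nib down in one of the stand's three holes. Origin at the end of the relaxed nib, z along the axis towards the butt. Along z: nib 10 mm thick from 0 to 12, front section 16 mm thick to 45, then the barrel, 24 mm thick, to 150; its shoulder at 45 rests on the stand's top. Round: any turn about its axis is alike.
- tip (a joint): how far the sprung nib is pushed into the marker (m): 0 relaxed, 0.008 fully in; it takes 0.6 N per mm (about 2.4 N halfway, at 0.004)
- nib_end (a point): the outer end of the nib, on the marker's axis; it moves with the nib
- stand: Wooden marker stand, fixed, 70 mm (x) by 190 mm (y), 60 mm high; origin at the centre of its underside. Three upright holes in a row along y at -60, 0, +60 mm, 19 mm wide, 54 mm deep. The markers' shoulders rest on its top: the thick barrel stands 105 mm above it, the two slender ones (13 mm thick) 90 mm.
- board (a joint): slope of the drawing board (rad), 0 level; it is stiff and stays where it is under a light push
- spot (a point): Printed black dot, 12 mm wide; origin at its centre on the paper, z square to the board and away from it, x up the slope, y across. Board 250 (x) by 240 mm (y), centred on it. On the paper lies the grey flower stencil, 116 mm square, 4 mm thick: a round 37 mm opening around the dot and six 21 mm ones, 38 mm out, showing red petals.
- slim_a: slender white marker (13 mm barrel, 135 mm long) hanging in another hole of the stand, leave it; origin at its nib's end
- slim_b: the other slender marker, the same
- tumbler: steel tumbler, 76 mm wide, 95 mm high, leave it; origin at its underside
- paint_jar: paint jar, 52 mm wide, 60 mm high, leave it; origin at its underside
- tape: roll of tape lying flat, 90 mm wide, 24 mm high, leave it; origin at its underside
- phone: black phone lying flat, 150 x 75 x 10 mm, leave it; origin at its underside
- eraser: white eraser, 22 x 55 x 13 mm, leave it; origin at its underside
- brush_pot: clay pot with brushes, 84 mm wide, about 240 mm high in all, leave it; origin at its underside
Things that resemble listed ones, but are neither listed nor needed, are in the scene too. What is shaped like the stand but purple or red is not meant.

How it is judged:
By the outcome, as a careful person would: the job done as asked, in the order asked, and still so for the second after the job is handed in, while the arm keeps its last pose, push and grip.
It also fails if it takes over 45 s, if anything falls off the work surface, if the arm or the gripper's body presses on something with over 40 N, if the wrist force passes 120 N, or if a joint passes its speed limit or range.

## Working session

There is one attempt and no reset: what is moved stays moved. The work goes in short steps, Python scripts to look and compute and a tool call to move; the robot and the scene stay as the last step left them, time stands still between calls to the robot, and variables do not carry over. Pictures are saved under pics/ and viewed, at most 10 in all, crops included, and the job is handed in when it is done.

Besides the shell and the picture viewer there is one more tool, called after "Call:" in YAML: its name, and indented under it one key for each argument. drive_tool: Moves the arm, as the interface text tells. Its arguments: {"type":"object","properties":{"moves":{"type":"array"},"newtons":{"type":"number"}},"required":["moves"]}

```bash
mkdir -p pics; ls
python3 - <<'E'
from cell import r
import cv2,numpy as np
for n in("side","top"):
    c=r.read_camera(n);cv2.imwrite(f"pics/{n}0.png",c["frame"][:,:,::-1]);np.savez(f"{n}0.npz",**c)
    print(n,c["intrinsics"],c["T"].round(4),[k for k in c])
s=r.get_state();print(s)
E
```

```text
pics
side [[505.51811847   0.         311.22991952]
 [  0.         505.51811847 241.18764727]
 [  0.           0.           1.        ]] [[-0.6989  0.3915 -0.5985 -0.1941]
 [-0.7148 -0.4093  0.567   0.7333]
 [-0.023   0.8241  0.5659  0.7894]
 [ 0.      0.      0.      1.    ]] ['frame', 'intrinsics', 'T']
top [[560.4246214    0.         315.18204249]
 [  0.         560.4246214  235.4117448 ]
 [  0.           0.           1.        ]] [[-0.0103  0.9982 -0.0591  0.5015]
 [-0.9997 -0.0117 -0.0233 -0.0277]
 [-0.024   0.0589  0.998   1.4278]
 [ 0.      0.      0.      1.    ]] ['frame', 'intrinsics', 'T']
{'t': 0.1, 'joint_pos': array([ 1.12691459,  0.47770174,  0.02234357,  1.55632396, -0.01148071,
        1.10931071, -0.08310718]), 'qvel': array([ 0.00030253, -0.0019791 ,  0.00112214, -0.00323722, -0.00073678,
       -0.0004561 ,  0.0004174 ]), 'effort': array([ 5.20071117e-03, -5.84085310e+01,  1.54047981e+00, -2.73312932e+01,
       -5.40866784e-02,  1.31367159e-02,  6.77755179e-05]), 'eef_pos': array([ 0.22227713, -0.63692104,  0.30180148]), 'ee_rot': array([[ 9.44146068e-01,  3.29526586e-01, -6.57243643e-04],
       [ 3.29527214e-01, -9.44144924e-01,  1.47576528e-03],
       [-1.34229355e-04, -1.60991765e-03, -9.99998695e-01]]), 'ft_force': array([-0.47494973, -0.68049316, -0.03945111]), 'torque': array([0.00245183, 0.00716169, 0.0066362 ]), 'finger_force': 0.0, 'grip_width': 0.08777713814713005}
```

View pics/side0.png

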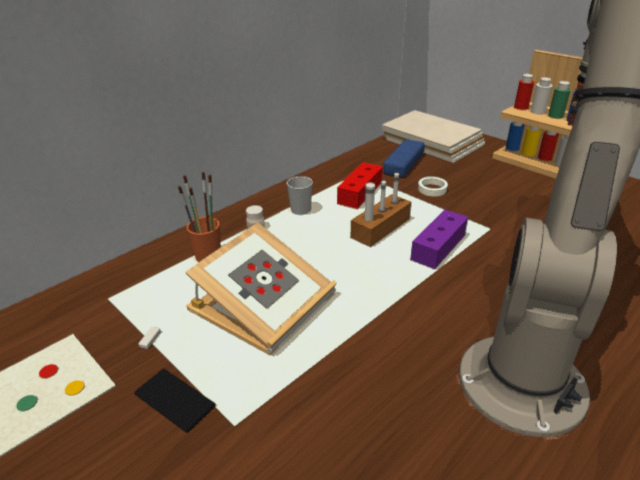

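View pics/top0.png

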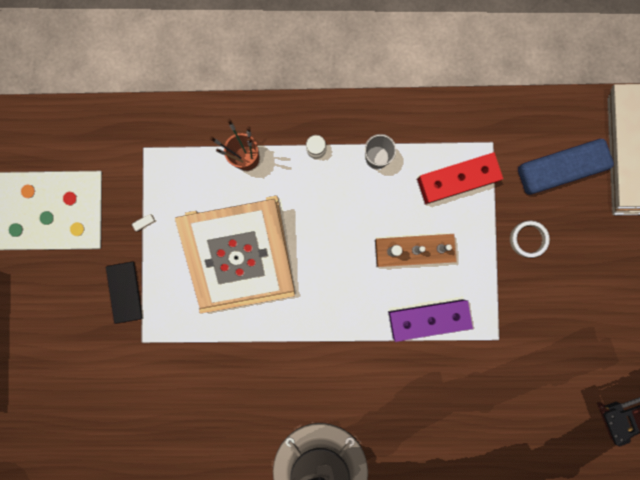

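The side view shows the thick marker at about (370,200) and the dot at (264,278), with the board tilted up to the left. In the top view the thick marker is the left of the three at (397,250), and the dot is at (236,258). I'll measure the petals, dot and marker, and make zoomed crops.

```bash
cat > h.py <<'E'
import numpy as np,cv2
def load(n): return dict(np.load(n+".npz"))
def ray(c,uv):
    K,T=c["intrinsics"],c["T"]; d=np.array([(uv[0]-K[0,2])/K[0,0],-(uv[1]-K[1,2])/K[1,1],-1.])
    d=T[:3,:3]@d; return T[:3,3],d/np.linalg.norm(d)
def plane(c,uv,z):
    o,d=ray(c,uv); return o+d*(z-o[2])/d[2]
def tri(rs):
    A=np.zeros((3,3));b=np.zeros(3)
    for o,d in rs:
        P=np.eye(3)-np.outer(d,d);A+=P;b+=P@o
    p=np.linalg.solve(A,b); return p,[np.linalg.norm((np.eye(3)-np.outer(d,d))@(p-o)) for o,d in rs]
def proj(c,p):
    q=np.linalg.inv(c["T"])@np.append(p,1);q=np.array([q[0],-q[1],-q[2]]);u=c["intrinsics"]@q;return u[:2]/u[2]
def blobs(m,w,lo,hi,off=(0,0)):
    n,l,s,ce=cv2.connectedComponentsWithStats(m.astype(np.uint8),connectivity=4); out=[]
    for i in range(1,n):
        if lo<=s[i,4]<=hi:
            ww=w*(l==i); ys,xs=np.nonzero(ww); q=ww[ys,xs]; out.append((round((xs*q).sum()/q.sum()+off[0],2),round((ys*q).sum()/q.sum()+off[1],2),int(s[i,4])))
    return out
E
python3 - <<'E'
from h import *
S,T=load("side0"),load("top0")
for n,c,(x0,x1,y0,y1) in(("side",S,(215,315,235,315)),("top",T,(195,275,225,290))):
    f=c["frame"][y0:y1,x0:x1].astype(float); R,G,B=f[...,0],f[...,1],f[...,2]
    red=R-np.maximum(G,B); sat=(R-B>60)&(G<90)&(R>110)
    print(n,"red",blobs(sat,np.clip(red,0,None),6,200,(x0,y0)))
    g=f.mean(2); print("dark",blobs(g<70,70-g+0*g,3,300,(x0,y0)))
a=cv2.resize(S["frame"][150:360,180:450],(800,600*210//270*270//210*1 if 0 else 622),interpolation=cv2.INTER_CUBIC)[:600]
b=cv2.resize(T["frame"][190:320,165:300],None,fx=4.4,fy=4.4,interpolation=cv2.INTER_CUBIC)
cv2.imwrite("pics/s1.png",a[:,:,::-1]);cv2.imwrite("pics/t1.png",b[:,:,::-1])
c=cv2.resize(T["frame"][225:275,370:465],None,fx=8,fy=8,interpolation=cv2.INTER_CUBIC);cv2.imwrite("pics/t2.png",c[:,:,::-1])
E
```

```text
side red [(np.float64(266.79), np.float64(264.81), 43), (np.float64(251.4), np.float64(266.95), 46), (np.float64(279.01), np.float64(275.12), 47), (np.float64(247.69), np.float64(279.74), 50), (np.float64(276.25), np.float64(288.05), 49), (np.float64(260.37), np.float64(290.49), 52)]
dark [(np.float64(218.2), np.float64(239.98), 104), (np.float64(263.54), np.float64(277.55), 6)]
top red [(np.float64(232.16), np.float64(242.78), 50), (np.float64(247.38), np.float64(247.5), 49), (np.float64(220.53), np.float64(252.63), 51), (np.float64(250.77), np.float64(262.04), 48), (np.float64(224.0), np.float64(267.01), 48), (np.float64(239.09), np.float64(271.59), 43)]
dark [(np.float64(235.56), np.float64(257.38), 4)]
```

View pics/s1.png

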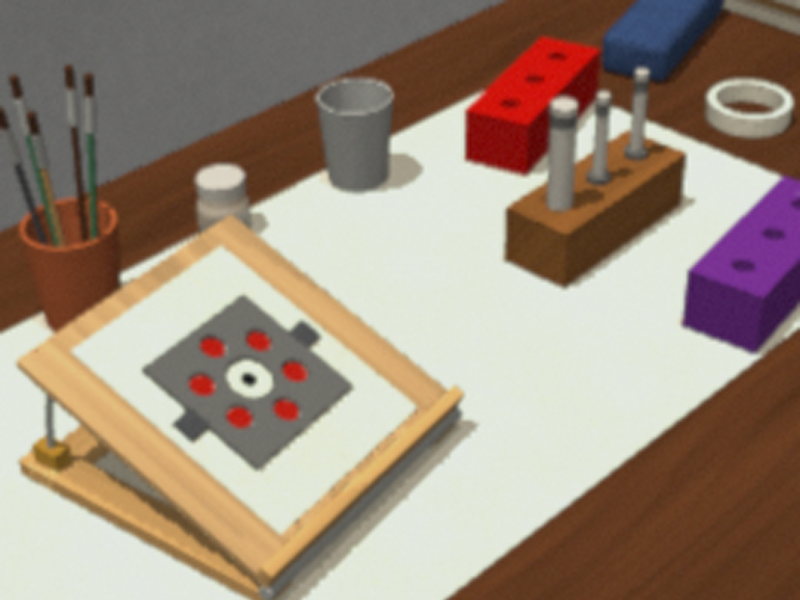

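View pics/t1.png

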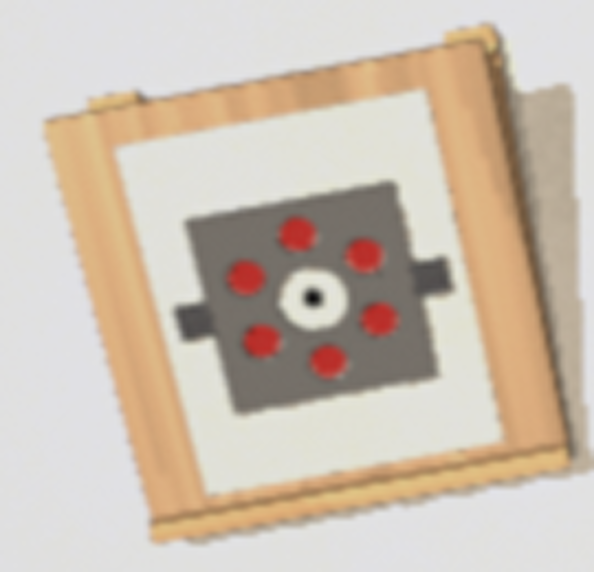

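View pics/t2.png

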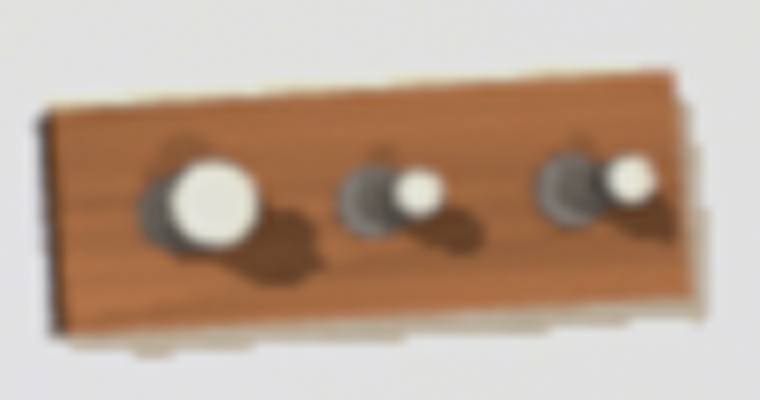

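The crops show the stencil corners, the holder with the thick marker's butt at about (397,250.5) in the top view, and two slim markers beside it. The board's up-slope direction is roughly +x, turned slightly, and the low lip faces the robot. Next I'll compute the poses.

Run:
```python
from h import *
np.set_printoptions(precision=4,suppress=True)
S,T=load("side0"),load("top0")
s=lambda p:np.array(p)/2.963+[180,150]-.33; t=lambda p:np.array(p)/4.4+[165,190]-.4
sc=[s(p) for p in[(143,370),(243,295),(353,386),(260,470)]]; tc=[t(p) for p in[(186,219),(395,181),(438,377),(236,414)]]
H=cv2.getPerspectiveTransform(np.float32(tc),np.float32(sc))
ps=np.array([(266.79,264.81),(251.4,266.95),(279.01,275.12),(247.69,279.74),(276.25,288.05),(260.37,290.49)])
pt=np.array([(232.16,242.78),(247.38,247.5),(220.53,252.63),(250.77,262.04),(224,267.01),(239.09,271.59)])
m=cv2.perspectiveTransform(np.float32(pt)[None],H)[0]
tri2=lambda a,b:tri([ray(S,a),ray(T,b)])
P=[]
for q,b in zip(m,pt):
    i=np.argmin(np.linalg.norm(ps-q,axis=1));p,e=tri2(ps[i],b);P.append(p);print("petal",i,p,e[0])
P=np.array(P); d,e=tri2((263.54,277.55),(235.56,257.38));print("dot",d,e, "petal mean",P.mean(0), "radii",np.linalg.norm(P-P.mean(0),axis=1))
C=np.array([tri2(a,b)[0] for a,b in zip(sc,tc)]);print("corners",C,C.mean(0),[np.linalg.norm(C[i]-C[i-1]) for i in range(4)])
B=np.array([tri2(s(a),t(b))[0] for a,b in(((20,360),(45,120)),((230,218),(480,42)))]);print("board top corners",B,np.linalg.norm(B[0]-B[1]))
for nm,Q in(("petals",P),("corners",C)):
    n=np.linalg.svd(Q-Q.mean(0))[2][2];n*=np.sign(n[2]);print(nm,n,"tilt",np.degrees(np.arccos(n[2])),"az",np.degrees(np.arctan2(-n[1],-n[0])))
yv=B[0]-B[1];print("edge az of y",np.degrees(np.arctan2(yv[1],yv[0]))-90, "stencil", [np.degrees(np.arctan2(v[1],v[0]))-90 for v in(C[0]-C[1],C[3]-C[2])])
mid=B.mean(0)-d; print("tilt from edge",np.degrees(np.arctan2(mid[2],np.hypot(*mid[:2]))),np.linalg.norm(mid))
# markers
t2=lambda p:np.array(p)/8+[370,225]-.44
bt=t2((214,203)); print("butt",plane(T,bt,.165), tri2(s((565,102)),bt))
for p in((419,192),(632,179)): print("slim butt",plane(T,t2(p),.15))
for p in((48,107),(672,70),(692,295),(65,333)): print("stand corner",plane(T,t2(p),.06))
print("pot",plane(T,(240,152),.1))
```

```text
petal 1 [0.5655 0.2026 0.0939] 0.0005020697084000195
petal 0 [0.5541 0.1671 0.0866] 0.000510530048968476
petal 3 [0.5426 0.2321 0.0866] 0.0007041090327142206
petal 2 [0.5194 0.1612 0.0721] 0.0005948835334035793
petal 5 [0.5079 0.2262 0.0723] 0.00041648399556601314
petal 4 [0.4963 0.1906 0.0647] 0.0003176418026130721
dot [0.5309 0.197  0.0791] [np.float64(0.0005720801874378722), np.float64(0.0005720801874379203)] petal mean [0.531  0.1966 0.0794] radii [0.0379 0.0382 0.038  0.038  0.0382 0.0381]
corners [[0.5738 0.2617 0.101 ]
 [0.5933 0.1482 0.1017]
 [0.4868 0.1304 0.0583]
 [0.4669 0.2429 0.0566]] [0.5302 0.1958 0.0794] [np.float64(0.11730019418499044), np.float64(0.11509459173725621), np.float64(0.11635970683137956), np.float64(0.11427705550072413)]
board top corners [[0.6261 0.3323 0.1219]
 [0.6659 0.1    0.1202]] 0.2356893576817375
petals [-0.3766 -0.0678  0.9239] tilt 22.49659409953134 az 10.199443338051454
corners [-0.3722 -0.0546  0.9265] tilt 22.0978442528015 az 8.347937602189992
edge az of y 9.738337304664938 stencil [np.float64(9.727034273479745), np.float64(10.045438512708373)]
tilt from edge 19.755998286203535 0.12400112267680745
butt [ 0.5415 -0.1802  0.165 ] (array([ 0.5414, -0.1801,  0.166 ]), [np.float64(6.340807070138774e-05), np.float64(6.340807070136506e-05)])
slim butt [ 0.5444 -0.2401  0.15  ]
slim butt [ 0.5474 -0.3003  0.15  ]
stand corner [ 0.5746 -0.143   0.06  ]
stand corner [ 0.5837 -0.3324  0.06  ]
stand corner [ 0.5153 -0.3368  0.06  ]
stand corner [ 0.5058 -0.147   0.06  ]
pot [0.783  0.1819 0.1   ]
```

Measured values:

| Item | Value |
|---|---|
| Marker axis (x, y) | (0.5415, -0.180) |
| Dot | (0.531, 0.197, 0.079) |
| Board slope | about 22.4° |
| Board azimuth | 9.9° |
| Stand yaw | about 2.8° |

First I turn the tool so the fingers close across the row, then move over the marker.

Call:
drive_tool:
  moves:
    - {"xyz": [0,0,0],"rot": [0,0,-0.107],"claw": 0}
    - {"xyz": [0,0,0],"rot": [0,0,-0.107],"claw": 0}
    - {"xyz": [0,0,0],"rot": [0,0,-0.107],"claw": 0}
    - {"xyz": [0,0,0],"rot": [0,0,-0.107],"claw": 0}
    - {"xyz": [0,0,0],"rot": [0,0,-0.107],"claw": 0}
    - {"xyz": [0,0,0],"rot": [0,0,-0.107],"claw": 0}
    - {"xyz": [0,0,0],"rot": [0,0,-0.107],"claw": 0}
    - {"xyz": [0,0,0],"rot": [0,0,-0.107],"claw": 0}
    - {"xyz": [0,0,0],"rot": [0,0,-0.107],"claw": 0}
    - {"xyz": [0,0,0],"rot": [0,0,-0.107],"claw": 0}
    - {"xyz": [0,0,0],"rot": [0,0,-0.107],"claw": 0}
    - {"xyz": [0,0,0],"rot": [0,0,-0.107],"claw": 0}

```text
t: 1.1
eef_pos: [0.2223, -0.6371, 0.3021]
ee_rot: [[-0.054, 0.999, -0.0], [0.999, 0.054, 0.001], [0.001, -0.0, -1.0]]
ft_force: [-0.7, -0.1, -0.2]
grip_width: 0.0875
finger_force: 0.0
```

Call:
drive_tool:
  moves:
    - {"xyz": [0.018,0.014,0],"rot": [0,0,0],"claw": 0}
    - {"xyz": [0.018,0.014,0],"rot": [0,0,0],"claw": 0}
    - {"xyz": [0.018,0.014,0],"rot": [0,0,0],"claw": 0}
    - {"xyz": [0.018,0.014,0],"rot": [0,0,0],"claw": 0}
    - {"xyz": [0.018,0.014,0],"rot": [0,0,0],"claw": 0}
    - {"xyz": [0.018,0.014,0],"rot": [0,0,0],"claw": 0}
    - {"xyz": [0.018,0.014,0],"rot": [0,0,0],"claw": 0}
    - {"xyz": [0.018,0.014,0],"rot": [0,0,0],"claw": 0}
    - {"xyz": [0.018,0.014,0],"rot": [0,0,0],"claw": 0}
    - {"xyz": [0.018,0.014,0],"rot": [0,0,0],"claw": 0}
    - {"xyz": [0.018,0.014,0],"rot": [0,0,0],"claw": 0}
    - {"xyz": [0.018,0.014,0],"rot": [0,0,0],"claw": 0}

```text
t: 2.1
eef_pos: [0.38, -0.4123, 0.3023]
ee_rot: [[-0.049, 0.999, -0.001], [0.999, 0.049, 0.0], [0.0, -0.001, -1.0]]
ft_force: [-0.2, 0.2, -0.1]
grip_width: 0.0878
finger_force: 0.0
```

Call:
drive_tool:
  moves:
    - {"xyz": [0.018,0.014,0],"rot": [0,0,0],"claw": 0}
    - {"xyz": [0.018,0.014,0],"rot": [0,0,0],"claw": 0}
    - {"xyz": [0.018,0.014,0],"rot": [0,0,0],"claw": 0}
    - {"xyz": [0.018,0.014,0],"rot": [0,0,0],"claw": 0}
    - {"xyz": [0.018,0.014,0],"rot": [0,0,0],"claw": 0}
    - {"xyz": [0.018,0.014,0],"rot": [0,0,0],"claw": 0}
    - {"xyz": [0.018,0.014,0],"rot": [0,0,0],"claw": 0}
    - {"xyz": [0.018,0.014,0],"rot": [0,0,0],"claw": 0}
    - {"xyz": [0.018,0.014,0],"rot": [0,0,0],"claw": 0}
    - {"xyz": [0.018,0.014,0],"rot": [0,0,0],"claw": 0}
    - {"xyz": [0.018,0.014,0],"rot": [0,0,0],"claw": 0}
    - {"xyz": [0,0,0],"rot": [0,0,0],"claw": 0}

```text
t: 3.1
eef_pos: [0.5261, -0.2031, 0.3026]
ee_rot: [[-0.056, 0.998, 0.001], [0.998, 0.056, 0.003], [0.003, 0.001, -1.0]]
ft_force: [1.1, 0.9, -0.1]
grip_width: 0.0879
finger_force: 0.0
```

```bash
cat >> h.py <<'E'
def delta(s,p,z,yaz):
    """shift (tool axes now) and rotvec to TCP p, tool z-axis z, tool y nearest azimuth yaz deg"""
    from scipy.spatial.transform import Rotation as Ro
    z=np.array(z)/np.linalg.norm(z);y=np.array([np.cos(np.radians(yaz)),np.sin(np.radians(yaz)),0]);
    x=np.cross(y,z);x/=np.linalg.norm(x);y=np.cross(z,x);Rt=np.c_[x,y,z];R=s["ee_rot"]
    print("t",s["t"],"pos",s["eef_pos"].round(4),"ft",s["ft_force"].round(2),"w",s["grip_width"],"shift",(R.T@(p-s["eef_pos"])).round(4),"in target axes",(Rt.T@(p-s["eef_pos"])).round(4),"rot",Ro.from_matrix(R.T@Rt).as_rotvec().round(4))
E
python3 - <<'E'
from h import *; from cell import r
delta(r.get_state(),np.array([.5415,-.180,.173]),[0,0,-1],2.8)
E
```

```text
t 3.1 pos [ 0.5261 -0.2031  0.3026] ft [ 1.09  0.86 -0.1 ] w 0.08793380551512472 shift [0.0218 0.0165 0.1297] in target axes [0.0223 0.0165 0.1296] rot [ 0.0015 -0.0025  0.0067]
```

Call:
drive_tool:
  moves:
    - {"xyz": [0.011,0.008,0],"rot": [0,0,0.007],"claw": 0}
    - {"xyz": [0.011,0.008,0],"rot": [0,0,0],"claw": 0}
    - {"xyz": [0,0,0.01],"rot": [0,0,0],"claw": 0}
    - {"xyz": [0,0,0.01],"rot": [0,0,0],"claw": 0}
    - {"xyz": [0,0,0.01],"rot": [0,0,0],"claw": 0}
    - {"xyz": [0,0,0],"rot": [0,0,0],"claw": 0}
    - {"xyz": [0,0,0],"rot": [0,0,0],"claw": 0}
    - {"xyz": [0,0,0],"rot": [0,0,0],"claw": 0}

```text
t: 3.77
eef_pos: [0.5384, -0.186, 0.2725]
ee_rot: [[-0.041, 0.999, -0.0], [0.999, 0.041, -0.0], [-0.0, -0.0, -1.0]]
ft_force: [0.4, -0.4, 0.1]
grip_width: 0.0879
finger_force: 0.0
```

Run:
```python
from h import *; from cell import r
delta(r.get_state(),np.array([.5415,-.180,.173]),[0,0,-1],2.8)
c=r.read_camera("side");cv2.imwrite("pics/s2.png",cv2.resize(c["frame"][60:260,270:510],None,fx=3,fy=3)[:,:,::-1])
```

```text
t 3.7667 pos [ 0.5384 -0.186   0.2725] ft [ 0.37 -0.36  0.12] w 0.08792047590254917 shift [0.0059 0.0034 0.0995] in target axes [0.0059 0.0034 0.0995] rot [-0.0004  0.     -0.0079]
```

View pics/s2.png

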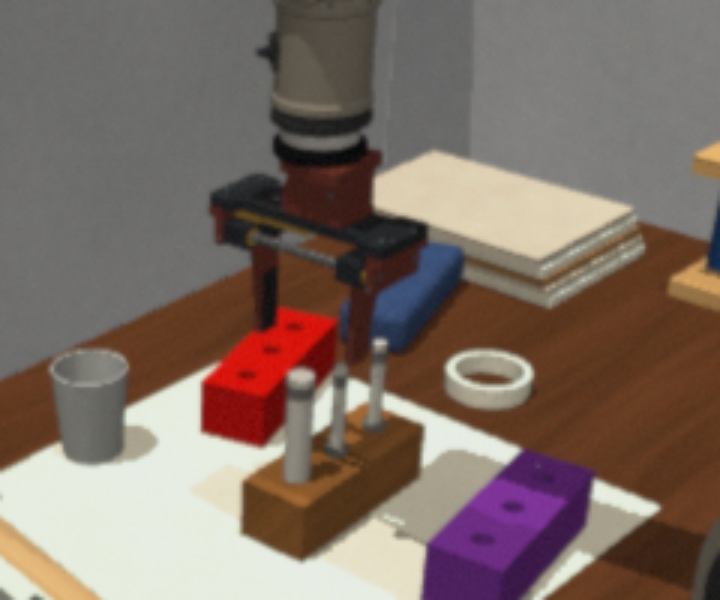

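The open gripper sits above the thick marker with its fingers spread across the row, clear of the slim markers. I'll correct the offset and descend.

Call:
drive_tool:
  moves:
    - {"xyz": [0.006,0.0034,0],"rot": [0,0,-0.008],"claw": 0}
    - {"xyz": [0,0,0],"rot": [0,0,0],"claw": 0}
    - {"xyz": [0,0,0.012],"rot": [0,0,0],"claw": 0}
    - {"xyz": [0,0,0.012],"rot": [0,0,0],"claw": 0}
    - {"xyz": [0,0,0.012],"rot": [0,0,0],"claw": 0}
    - {"xyz": [0,0,0.012],"rot": [0,0,0],"claw": 0}
    - {"xyz": [0,0,0.012],"rot": [0,0,0],"claw": 0}
    - {"xyz": [0,0,0.012],"rot": [0,0,0],"claw": 0}
    - {"xyz": [0,0,0.012],"rot": [0,0,0],"claw": 0}
    - {"xyz": [0,0,0.0115],"rot": [0,0,0],"claw": 0}
    - {"xyz": [0,0,0.004],"rot": [0,0,0],"claw": 0}
    - {"xyz": [0,0,0],"rot": [0,0,0],"claw": 0}

```text
t: 4.82
eef_pos: [0.5413, -0.179, 0.1717]
ee_rot: [[-0.05, 0.999, -0.002], [0.999, 0.05, 0.001], [0.001, -0.002, -1.0]]
ft_force: [0.2, -0.4, -0.1]
grip_width: 0.0878
finger_force: 0.0
```

Run:
```python
from h import *; from cell import r
delta(r.get_state(),np.array([.5415,-.180,.173]),[0,0,-1],2.8)
```

```text
t 4.8167 pos [ 0.5413 -0.179   0.1717] ft [ 0.17 -0.41 -0.06] w 0.08776265895495852 shift [-0.001   0.0002 -0.0013] in target axes [-0.001   0.0002 -0.0013] rot [-0.0021 -0.0008  0.0013]
```

Call:
drive_tool:
  moves:
    - {"xyz": [-0.001,0,-0.001],"rot": [0,0,0],"claw": 0.3}
    - {"xyz": [0,0,0],"rot": [0,0,0],"claw": 0.6}
    - {"xyz": [0,0,0],"rot": [0,0,0],"claw": 1}
    - {"xyz": [0,0,0],"rot": [0,0,0],"claw": 1}
    - {"xyz": [0,0,0],"rot": [0,0,0],"claw": 1}
    - {"xyz": [0,0,0],"rot": [0,0,0],"claw": 1}
    - {"xyz": [0,0,0],"rot": [0,0,0],"claw": 1}
    - {"xyz": [0,0,0],"rot": [0,0,0],"claw": 1}
    - {"xyz": [0,0,0],"rot": [0,0,0],"claw": 1}
    - {"xyz": [0,0,0],"rot": [0,0,0],"claw": 1}
  newtons: 25

```text
t: 5.65
eef_pos: [0.5419, -0.1802, 0.1741]
ee_rot: [[-0.05, 0.999, -0.0], [0.999, 0.05, -0.0], [0.0, -0.0, -1.0]]
ft_force: [-0.4, 0.5, 0.4]
grip_width: 0.0244
finger_force: 0.5
```

Call:
drive_tool:
  moves:
    - {"xyz": [0,0,0],"rot": [0,0,0],"claw": 1}
    - {"xyz": [0,0,0],"rot": [0,0,0],"claw": 1}
    - {"xyz": [0,0,0],"rot": [0,0,0],"claw": 1}
    - {"xyz": [0,0,0],"rot": [0,0,0],"claw": 1}

```text
t: 5.98
eef_pos: [0.5419, -0.1802, 0.1741]
ee_rot: [[-0.05, 0.999, -0.0], [0.999, 0.05, -0.0], [-0.0, -0.0, -1.0]]
ft_force: [-0.3, -0.3, -0.1]
grip_width: 0.0237
finger_force: 25.0
```

Call:
drive_tool:
  moves:
    - {"xyz": [0,0,-0.006],"rot": [0,0,0],"claw": 1}
    - {"xyz": [0,0,-0.013],"rot": [0,0,0],"claw": 1}
    - {"xyz": [0,0,-0.013],"rot": [0,0,0],"claw": 1}
    - {"xyz": [0,0,-0.013],"rot": [0,0,0],"claw": 1}
    - {"xyz": [0,0,-0.013],"rot": [0,0,0],"claw": 1}
    - {"xyz": [0,0,-0.013],"rot": [0,0,0],"claw": 1}
    - {"xyz": [0,0,-0.013],"rot": [0,0,0],"claw": 1}
    - {"xyz": [0,0,-0.013],"rot": [0,0,0],"claw": 1}
    - {"xyz": [0,0,-0.013],"rot": [0,0,0],"claw": 1}
    - {"xyz": [0,0,-0.013],"rot": [0,0,0],"claw": 1}
    - {"xyz": [0,0,-0.013],"rot": [0,0,0],"claw": 1}
    - {"xyz": [0,0,-0.013],"rot": [0,0,0],"claw": 1}

```text
t: 6.98
eef_pos: [0.5419, -0.1801, 0.325]
ee_rot: [[-0.05, 0.999, 0.001], [0.999, 0.05, -0.0], [-0.0, 0.001, -1.0]]
ft_force: [-0.2, 0.2, -0.9]
grip_width: 0.0237
finger_force: 25.0
```

```bash
cat >> h.py <<'E'
D=np.array([.531,.1968,.0791]); a,b=np.radians(22.4),np.radians(9.9)
N=np.array([-np.sin(a)*np.cos(b),-np.sin(a)*np.sin(b),np.cos(a)])
E
python3 - <<'E'
from h import *; from cell import r
s=r.get_state();print(s["joint_pos"].round(2))
delta(s,D+N*(.1591+.06),-N,9.9)
for n in("side","top"):
    c=r.read_camera(n); p=proj(c,s["eef_pos"]+s["ee_rot"]@[0,0,.14]).astype(int);print(n,p,proj(c,s["eef_pos"]+s["ee_rot"]@[0,0,.1591]))
    if n=="side": cv2.imwrite("pics/s3.png",cv2.resize(c["frame"][p[1]-80:p[1]+80,p[0]-70:p[0]+70],None,fx=3.7,fy=3.7)[:,:,::-1])
E
```

```text
[ 0.6   0.33 -0.48  1.76  0.17  1.1   0.11]
t 6.9833 pos [ 0.5419 -0.1801  0.325 ] ft [-0.16  0.15 -0.95] w 0.02372058671872097 shift [ 0.3668 -0.0749  0.0432] in target axes [ 0.3732 -0.0437  0.0289] rot [-0.3897  0.0244 -0.1211]
side [370 177] [370.14173224 184.05189179]
top [397 249] [396.32136011 249.67384804]
```

View pics/s3.png

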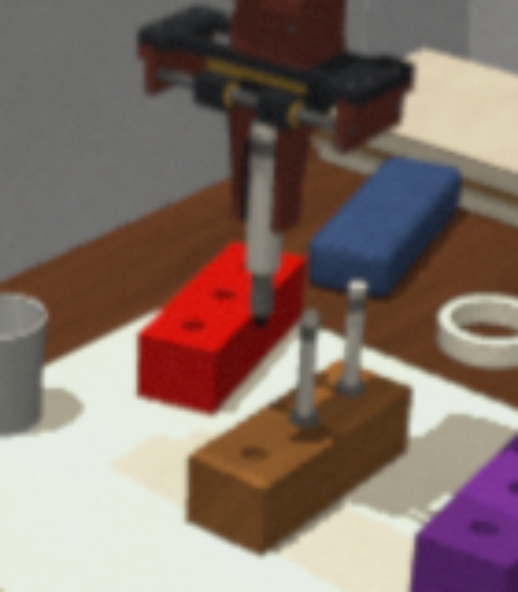

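The marker came out cleanly and hangs coaxial with the tool; the nib shows at about (370,184), as predicted. I'll carry it over to the board and tilt it.

Call:
drive_tool:
  moves:
    - {"xyz": [0.012,-0.0025,0],"rot": [0,0,0],"claw": 1}
    - {"xyz": [0.025,-0.005,0],"rot": [0,0,0],"claw": 1}
    - {"xyz": [0.033,-0.0067,0],"rot": [0,0,0],"claw": 1}
    - {"xyz": [0.033,-0.0067,0],"rot": [0,0,0],"claw": 1}
    - {"xyz": [0.033,-0.0067,0],"rot": [0,0,0],"claw": 1}
    - {"xyz": [0.033,-0.0067,0],"rot": [0,0,0],"claw": 1}
    - {"xyz": [0.033,-0.0067,0],"rot": [0,0,0],"claw": 1}
    - {"xyz": [0.033,-0.0067,0],"rot": [0,0,0],"claw": 1}
    - {"xyz": [0.033,-0.0067,0],"rot": [0,0,0],"claw": 1}
    - {"xyz": [0.033,-0.0067,0],"rot": [0,0,0],"claw": 1}
    - {"xyz": [0.033,-0.0067,0],"rot": [0,0,0],"claw": 1}
    - {"xyz": [0.025,-0.005,0],"rot": [0,0,0],"claw": 1}

```text
t: 8.08
eef_pos: [0.4489, 0.1778, 0.3226]
ee_rot: [[-0.053, 0.999, -0.001], [0.999, 0.053, 0.0], [0.0, -0.001, -1.0]]
ft_force: [0.1, -1.0, -0.4]
grip_width: 0.0237
finger_force: 25.0
```

Call:
drive_tool:
  moves:
    - {"xyz": [0,0,0],"rot": [-0.056,0.0035,-0.0173],"claw": 1}
    - {"xyz": [0,0,0],"rot": [-0.056,0.0035,-0.0173],"claw": 1}
    - {"xyz": [0,0,0],"rot": [-0.056,0.0035,-0.0173],"claw": 1}
    - {"xyz": [0,0,0],"rot": [-0.056,0.0035,-0.0173],"claw": 1}
    - {"xyz": [0,0,0],"rot": [-0.056,0.0035,-0.0173],"claw": 1}
    - {"xyz": [0,0,0],"rot": [-0.056,0.0035,-0.0173],"claw": 1}
    - {"xyz": [0,0,0],"rot": [-0.054,0.0034,-0.0173],"claw": 1}
    - {"xyz": [0,0,0],"rot": [0,0,0],"claw": 1}
    - {"xyz": [0,0,0],"rot": [0,0,0],"claw": 1}
    - {"xyz": [0,0,0],"rot": [0,0,0],"claw": 1}

```text
t: 8.92
eef_pos: [0.451, 0.1749, 0.323]
ee_rot: [[-0.172, 0.912, 0.373], [0.985, 0.159, 0.065], [0.0, 0.379, -0.925]]
ft_force: [0.7, -0.1, 0.2]
grip_width: 0.0237
finger_force: 25.0
```

Run:
```python
from h import *; from cell import r
s=r.get_state();print(s["joint_pos"].round(2))
delta(s,D+N*(.1591+.03),-N,9.9)
```

```text
[ 0.15  0.04 -0.73  2.15  0.3   0.63 -0.61]
t 8.9167 pos [0.451  0.1749 0.323 ] ft [ 0.68 -0.09  0.16] w 0.023697449256816373 shift [ 0.0078 -0.0164  0.0679] in target axes [ 0.0078 -0.0166  0.0678] rot [-0.0022 -0.0003 -0.0005]
```

Call:
drive_tool:
  moves:
    - {"xyz": [0.002,-0.004,0.005],"rot": [-0.002,0,0],"claw": 1}
    - {"xyz": [0.003,-0.006,0.01],"rot": [0,0,0],"claw": 1}
    - {"xyz": [0.003,-0.0065,0.01],"rot": [0,0,0],"claw": 1}
    - {"xyz": [0,0,0.01],"rot": [0,0,0],"claw": 1}
    - {"xyz": [0,0,0.01],"rot": [0,0,0],"claw": 1}
    - {"xyz": [0,0,0.01],"rot": [0,0,0],"claw": 1}
    - {"xyz": [0,0,0.008],"rot": [0,0,0],"claw": 1}
    - {"xyz": [0,0,0.005],"rot": [0,0,0],"claw": 1}
    - {"xyz": [0,0,0],"rot": [0,0,0],"claw": 1}
    - {"xyz": [0,0,0],"rot": [0,0,0],"claw": 1}
    - {"xyz": [0,0,0],"rot": [0,0,0],"claw": 1}
    - {"xyz": [0,0,0],"rot": [0,0,0],"claw": 1}

```text
t: 9.92
eef_pos: [0.4607, 0.1846, 0.2545]
ee_rot: [[-0.172, 0.91, 0.377], [0.985, 0.158, 0.066], [0.0, 0.383, -0.924]]
ft_force: [0.1, 0.4, -1.3]
grip_width: 0.0239
finger_force: 25.0
```

Run:
```python
from h import *; from cell import r
s=r.get_state(); delta(s,D+N*(.1591+.03),-N,9.9)
ims=[]
for n in("side","top"):
    c=r.read_camera(n); q=proj(c,D).astype(int);x0,y0=q[0]-30,q[1]-45
    f=lambda z:(proj(c,s["eef_pos"]+s["ee_rot"]@[0,0,z])-[x0,y0]).round(1)
    print(n,"off",x0,y0,"nib pred",f(.1591),"z12",f(.1471),"shoulder",f(.1141),"dot",(proj(c,D)-[x0,y0]).round(1))
    ims.append(cv2.resize(c["frame"][y0:y0+90,x0:x0+60],None,fx=6.5,fy=6.5,interpolation=cv2.INTER_CUBIC))
cv2.imwrite("pics/st4.png",np.hstack(ims)[:,:,::-1])
```

```text
t 9.9167 pos [0.4607 0.1846 0.2545] ft [ 0.13  0.39 -1.3 ] w 0.02385156191999582 shift [-0.0001 -0.0009  0.0003] in target axes [-0.0001 -0.0009  0.0003] rot [ 0.0023 -0.0003 -0.0003]
side off 233 232 nib pred [33.4 37.1] z12 [34.7 33.8] shoulder [38.2 24.5] dot [30.8 45.5]
top off 205 212 nib pred [29.2 49.3] z12 [28.7 51.1] shoulder [27.4 56.5] dot [30.5 45.2]
```

View pics/st4.png

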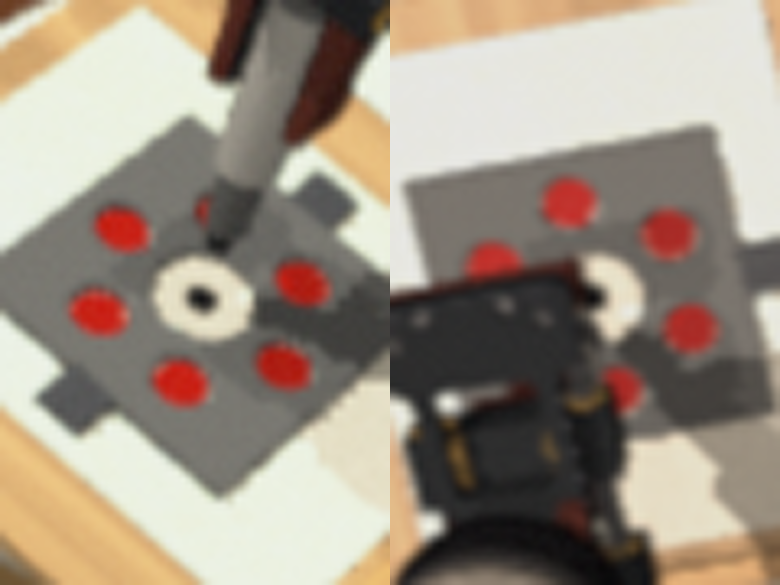

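The side view shows the nib at about (266,270), within a pixel of the prediction, on the axis that leads to the dot at (264,278). I'll advance along the board normal.

Call:
drive_tool:
  moves:
    - {"xyz": [0,0,0.004],"rot": [0,0,0],"claw": 1}
    - {"xyz": [0,0,0.005],"rot": [0,0,0],"claw": 1}
    - {"xyz": [0,0,0.005],"rot": [0,0,0],"claw": 1}
    - {"xyz": [0,0,0.005],"rot": [0,0,0],"claw": 1}
    - {"xyz": [0,0,0.004],"rot": [0,0,0],"claw": 1}
    - {"xyz": [0,0,0.003],"rot": [0,0,0],"claw": 1}
    - {"xyz": [0,0,0],"rot": [0,0,0],"claw": 1}
    - {"xyz": [0,0,0],"rot": [0,0,0],"claw": 1}

```text
t: 10.68
eef_pos: [0.4703, 0.1863, 0.2297]
ee_rot: [[-0.172, 0.91, 0.376], [0.985, 0.159, 0.066], [0.0, 0.382, -0.924]]
ft_force: [-1.1, -0.4, -0.0]
grip_width: 0.0234
finger_force: 25.0
```

```bash
cat > avg.py <<'E'
from h import *; from cell import r
# average over ~0.6 s of readings
P=[];F=[];M=[]
for i in range(10):
    r.read_camera("side"); s=r.get_state();P.append(s["eef_pos"]);F.append(s["ft_force"]);M.append(s["torque"])
P=np.array(P);F=np.array(F);s["eef_pos"]=P.mean(0);delta(s,D+N*.1591,-N,9.9)
print("pos sd",P.std(0).round(5),"F",F.mean(0).round(2),"sd",F.std(0).round(2),"F.N",(F@N).mean().round(2),"+-",((F@N).std()/10**.5).round(2))
E
python3 avg.py
```

```text
t 11.1833 pos [0.4704 0.1862 0.2302] ft [ 0.14 -0.16 -0.64] w 0.02369335408380158 shift [ 0.     -0.0007  0.004 ] in target axes [ 0.     -0.0006  0.004 ] rot [ 0.0018 -0.0002 -0.0003]
pos sd [3.e-05 6.e-05 8.e-05] F [-0.14  0.17 -0.19] sd [0.42 0.57 0.39] F.N -0.14 +- 0.13
```

Call:
drive_tool:
  moves:
    - {"xyz": [0,-0.0006,0.002],"rot": [0.002,0,0],"claw": 1}
    - {"xyz": [0,0,0.002],"rot": [0,0,0],"claw": 1}
    - {"xyz": [0,0,0.001],"rot": [0,0,0],"claw": 1}
    - {"xyz": [0,0,0.001],"rot": [0,0,0],"claw": 1}
    - {"xyz": [0,0,0],"rot": [0,0,0],"claw": 1}
    - {"xyz": [0,0,0],"rot": [0,0,0],"claw": 1}

```text
t: 11.68
eef_pos: [0.4721, 0.1864, 0.2242]
ee_rot: [[-0.172, 0.911, 0.375], [0.985, 0.159, 0.066], [0.0, 0.381, -0.925]]
ft_force: [-0.5, 0.2, 0.2]
grip_width: 0.0237
finger_force: 25.0
```

```bash
python3 avg.py; python3 avg.py
```

```text
t 12.1833 pos [0.472  0.1864 0.2242] ft [-0.75  0.42  0.47] w 0.02390846585716595 shift [ 0.0001  0.0001 -0.0021] in target axes [ 0.0001  0.0001 -0.0021] rot [-0.0005 -0.0002 -0.0002]
pos sd [1.e-05 2.e-05 2.e-05] F [-0.53 -0.06  0.53] sd [0.42 0.54 0.38] F.N 0.69 +- 0.1
t 12.6833 pos [0.472  0.1865 0.2242] ft [-0.96 -0.54  0.74] w 0.02376340491799691 shift [ 0.0001  0.0001 -0.0021] in target axes [ 0.0001  0.0001 -0.0021] rot [-0.0005 -0.0003 -0.0002]
pos sd [1.e-05 2.e-05 1.e-05] F [-0.66 -0.44  0.4 ] sd [0.5  0.47 0.52] F.N 0.65 +- 0.12
```

Contact: the force has risen about 0.8 N, so the nib is about 1.35 mm in. I'll press another 2.6 mm.

Call:
drive_tool:
  moves:
    - {"xyz": [0,0,0.001],"rot": [0,0,0],"claw": 1}
    - {"xyz": [0,0,0.001],"rot": [0,0,0],"claw": 1}
    - {"xyz": [0,0,0.0006],"rot": [0,0,0],"claw": 1}
    - {"xyz": [0,0,0],"rot": [0,0,0],"claw": 1}
    - {"xyz": [0,0,0],"rot": [0,0,0],"claw": 1}
    - {"xyz": [0,0,0],"rot": [0,0,0],"claw": 1}

```text
t: 13.18
eef_pos: [0.473, 0.1866, 0.2219]
ee_rot: [[-0.172, 0.911, 0.375], [0.985, 0.159, 0.066], [0.0, 0.381, -0.925]]
ft_force: [-2.8, -0.9, 1.3]
grip_width: 0.0237
finger_force: 25.0
```

```bash
python3 avg.py; python3 avg.py
python3 - <<'E'
from h import *; from cell import r
s=r.get_state()
c=r.read_camera("side"); q=proj(c,D).astype(int);x0,y0=q[0]-40,q[1]-50
cv2.imwrite("pics/s5.png",cv2.resize(c["frame"][y0:y0+80,x0:x0+80],None,fx=7,fy=7,interpolation=cv2.INTER_CUBIC)[:,:,::-1])
for z in(.1551,.1471,.1141): print(z,((proj(c,s["eef_pos"]+s["ee_rot"]@[0,0,z])-[x0,y0])*7).round(0))
print("dot",((proj(c,D)-[x0,y0])*7).round())
E
```

```text
t 13.6833 pos [0.473  0.1866 0.2218] ft [-1.75 -0.52  2.48] w 0.023421844676706507 shift [ 0.      0.     -0.0047] in target axes [ 0.      0.     -0.0047] rot [-0.0004 -0.0002 -0.0002]
pos sd [1.e-05 1.e-05 2.e-05] F [-1.35 -0.59  1.9 ] sd [0.39 0.23 0.43] F.N 2.31 +- 0.14
t 14.1833 pos [0.473  0.1867 0.2218] ft [-0.84  0.07  1.38] w 0.023702850774701346 shift [ 0.      0.     -0.0047] in target axes [ 0.      0.     -0.0047] rot [-0.0004 -0.0003 -0.0002]
pos sd [1.e-05 1.e-05 1.e-05] F [-1.45 -0.47  1.56] sd [0.47 0.46 0.45] F.N 2.02 +- 0.17
0.1551 [286. 355.]
0.1471 [291. 340.]
0.1141 [314. 278.]
dot [286. 354.]
```

View pics/s5.png

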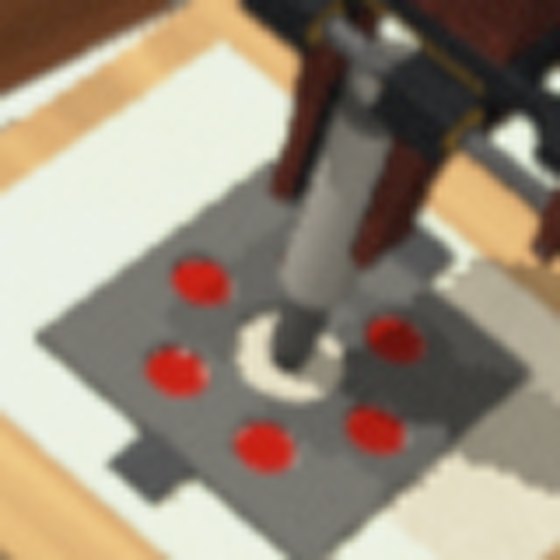

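The side view shows the nib on the dot inside the middle opening, at about (286,358) in the crop. The force rise is about 2.3 N, which is roughly 4 mm of nib travel. Handing in.

```bash
python3 -c "
from cell import r
print(r.job_done())"
```

```text
the job is handed in; nothing more can be done
None
```

The job is handed in with the marker held square to the board, its nib on the dot through the middle opening and pressed about 4 mm in (about 2.3 N, estimated from the wrist force).

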